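# Clamp an LED panel in the contact fixture and switch on the test

### The job

Load the panel for its test: push the black LED panel along its guides until it is fully home against the end stop, then wind the fixture's pressure wheel clockwise until the gauge needle stands over the green set segment, never letting it run into the red. Then turn the red switch lever clockwise over its click to the green dot, and leave the other things on the bench where they lie.

Things in the scene. Friction and masses are not known exactly. Their poses are not given: they have to be found in the camera images.
- test_fixture: Test fixture fixed to the bench, yawed a little. Origin on the bench; x away from the robot along its bridge, y left (the way the panel slides), z up. Grey bed x +-0.155, y -0.088..0.192, top z 0.014; white guide rails 12 mm high, inner faces x +-0.1155; end stop face y 0.165; blue bridge beam x +-0.161, y 0.102..0.158, top z 0.125, with red switch and wheel on it, gauge behind (top z 0.22).
- led_panel: Black LED panel, 226 (x) x 262 (y) x 13 mm, about 0.26 kg, loose on the bed between the rails. Origin: centre of its underside; axes nearly the fixture's. It starts 40 to 70 mm short of the end stop. Its right end, 131 mm to -y of the origin, always overhangs the bed's right end by 9 mm or more, its underside 14 mm above the bench, and can be pushed there; it passes under the raised contact bar.
- panel_home (a point): Where the panel's origin lies when it is fully home with its left end against the end stop (a point on the fixture, axes as the fixture).
- wheel_axis (a point): Point on the upright axis of the pressure wheel, just above its rim (z 0.150). Aluminium wheel 92 mm in diameter, rim z 0.141..0.149, hub top z 0.152.
- wheel_peg (a point): Crank peg of the wheel: black upright round handle, 16 mm in diameter, 37 mm from the wheel's axis, z 0.152..0.190; this point is on the peg's centre line at z 0.170. It can be pushed round in a circle with the finger tips, or held; its sleeve turns freely on its own axis. About 2 N moves it.
- pressure_wheel (a joint): Wheel angle, rad, growing clockwise from above, limits -0.3 and 11.8, start 0 to 1.5. At 0 the peg is on the fixture's -x side of the axis, at pi/2 on +y. It stays where left. A turn lowers the sprung contact bar 8 mm; it meets the panel at about 3.9 and from there the needle rises 0.51 rad for each rad of the wheel. With no panel under the bar the needle stays at 0.
- needle (a joint): Reading of the gauge's black needle, rad, clockwise as seen on its face: 0 with the bar free; the red arc begins at 2.8. The gauge is a white dial, 96 mm across, beyond the wheel to the left, centre about 88 mm ahead and 78 mm left of the wheel's axis, facing the robot and up; it rides down with the screw.
- needle_tip (a point): Point on the black needle, 36 mm from its pivot.
- set_mark (a joint): Place of the middle of the green set segment on the same scale as the needle, rad; between 1.3 and 2.2; the segment is 0.30 rad wide (0.15 each way).
- set_mark_tip (a point): Middle of the green segment, 36 mm from the pivot of the needle.
- selector (a joint): Angle of the red switch lever, rad, growing clockwise from above: 0 off (nose to fixture -x, white dot), 1.571 test (nose to +y, green dot), stops at both. A sprung detent pushes it back below about 0.79 and carries it on to 1.571 beyond. It takes about 0.07 N m, some 2 to 3 N at the nose.
- selector_axis (a point): Point on the upright axis of the switch, at the mid height of the lever (z 0.167).
- selector_nose (a point): Point near the end of the red lever, 36 mm from the switch axis; the lever is 12 mm thick, its nose ends 41 mm from the axis, z 0.157..0.177.
- calculator: Desk calculator, 118 x 72 x 15 mm, loose bystander to the left.
- driver_yellow: Yellow screwdriver, 168 mm long, loose bystander to the right.

How it is judged:
On the way, in this order (a step that is already met when the one before it is completed fails the run):
1. the panel is home against the end stop (within 4 mm) (y of led_panel in the frame of panel_home above -0.004 m), for 0.2 s.
2. with the panel home, the needle stands over the green set segment (y of led_panel in the frame of panel_home above -0.004 m and distance between needle_tip and set_mark_tip below 0.006 m), for 0.2 s.
3. the switch is turned past its click to test (value of joint selector above 1.4 rad), for 0.2 s.
At the end, for the whole second after the job is handed in: The panel lies against the end stop (within 4 mm) and at rest, the needle's 36 mm point is within 6 mm of the middle of the green segment (about 0.16 rad), and the switch lever stands at the green dot (above 1.4 rad) (all of step 2 and value of joint selector above 1.4 rad and linear speed of led_panel below 0.01 m/s); the robot touches nothing.
It fails at once if the needle runs into the red (value of joint needle above 2.8 rad).
It fails at once if the calculator or the yellow screwdriver is pushed more than 30 mm (distance of any of calculator, driver_yellow from where it was at the start of the episode above 0.03 m).
It also fails if it takes over 64 s, if anything falls off the work surface, if the arm or the gripper's body presses on something with over 40 N, if the wrist force passes 120 N, or if a joint passes its speed limit or range.

### The arm

A 7-joint arm with a two-finger parallel gripper is mounted at the origin on a cart in front of the work surface, level with it; the furniture and walls round the work are solid. World frame = base frame: x ahead of the robot, y to its left, z up, the work surface at z = 0. Lengths are in m, angles in rad, forces in N, time in s.
With the tool pointing down it reaches from about 0.425 to 0.925 m from the base axis. Payload 6.8 kg.
Tool frame: the origin (TCP) lies on the centre line of the jaws, within the pads' length; the fingertips stand 25 mm ahead of it and the grasp point (between the pads) lies 6 mm ahead of it; z points along the fingers, y is the line along which they close (so a half turn about z gives the same grasp; the last joint's range is limited). The gripper opens to 85 mm and grips with 20 to 120 N. Pads are 22 mm wide; open, the fingers measure 114 mm over their backs; the gripper's body (76 mm by 85 mm) begins 54 mm behind the grasp point. The pads swing forward as they close: fully open they stand 13 mm farther back than shut.
Start: joints at [-1.434, 0.477, 0.022, 1.555, -0.011, 1.109, -0.083], TCP at [0.164, 0.655, 0.256] pointing down, gripper open.
Joint ranges: [-2.96, 2.96], [-0.34, 2.1], [-1.41, 1.46], [0.24, 2.44], [-1.37, 4.51], [0.17, 1.92], [-2.96, 2.96]. Speed limits (rad/s): [2.39, 2.39, 3.14, 3.14, 3.14, 3.14, 3.14].

### API

Orientations are given as a rotation vector (axis times angle).
In Python, from bench import telemetry, grab_frame, job gives the robot as it stands.
- The arm moves only by the tool apply_moves, never from a script. Its argument "rows" is a list of rows, each a list of 2 entries, a list of its own where there are three numbers: the shift along the tool's x, y, z each as a share of 250 mm, from -1 to 1, then the turn, a rotation vector about the tool's x, y, z each as a share of pi rad, from -1 to 1. A call has 1 to 10 rows; each row is the pose to reach, as a shift and turn from the pose commanded when the call began, along the tool's axes at that moment, turning the shorter way round; what a row does not reach only later rows make up. A row lasts 1/8 s, in which the tool goes at most 62.5 mm and 10.7 degrees, less where a joint would pass 70% of its speed; a pose out of reach is approached as far as the arm can. A call with a number of a shift or a turn outside -1 to 1 is refused whole. A call with a gripper value outside its range is refused whole. "jaw" is the gripper's target within -1 to 1 (fully open at 1, half-way at 0, shut at -1), set as the call begins (left out, the last holds). The fingers move at their own pace and stop on an object; "newtons" is the grip in N (left out, the last holds). Time passes only in rows, so rows that repeat a pose let the fingers close. It gives the time, the measured TCP pose, the force, the opening and the grip force at its end, in the units of the state.
- telemetry.get_obs(): the state, without advancing time (a new reading comes with each control period).
- grab_frame(name): name is "scene" or "top"; returns a dict with "frame" (400x640x3 uint8, red, green, blue), "vertical_fov" (degrees; the focal length in pixels is half the picture's height over the tangent of half this angle, whatever the lens; pixels are square), "cx", "cy" (the principal point, pixels), "k1" (the pictures are not rectified: a ray, as slopes to the right and down, at radius r is drawn at 1 + k1 r^2 times it, then the intrinsics apply), "origin" and "attitude" of the camera in the world. Camera axes: x right, y up, looking along -z (the intrinsics and any distortion apply to the point x, -y, -z); pixel columns grow to the right and rows downward; lengths in m; the calibration is good to about 2 mm. A picture is of the moment at which its call begins. There is no depth.
- job.hand_in(): hands the job in; it is judged then, once.
The state is a dict: "clock": time; "joints": joint angles; "qvel": joint speeds; "tau": joint torques, N m; "tcp_pos": TCP position; "orientation": TCP orientation; "contact_force": force on the tool from outside, world axes, zero at the start; "moment": the same for the moment, N m; "grip_width": finger opening in m; "gripper_force": force on a finger pad.
Only numpy, scipy, OpenCV 4.12 (cv2) and the standard library are available. Lean on these libraries where they do the work, as an engineer would, in place of code of your own. Each camera call takes 0.05 s, during which the arm holds its last target. There are 200 camera calls.

## Working session

There is one attempt and no reset: what is moved stays moved. The work goes in short steps, Python scripts to look and compute and a tool call to move; the robot and the scene stay as the last step left them, time stands still between calls to the robot, and variables do not carry over. Pictures are saved under pics/ and viewed, at most 10 in all, crops included, and the job is handed in when it is done.

Besides the shell and the picture viewer there is one more tool, called as name([rows], argument=value, ...), one row to a line, values as JSON. apply_moves: Moves the arm, as the interface text tells. Its arguments: {"type":"object","properties":{"rows":{"type":"array"},"jaw":{"type":"number"},"newtons":{"type":"number"}},"required":["rows"]}

```bash
ls; mkdir -p pics
python3 - <<'E'
from bench import telemetry, grab_frame
import cv2,numpy as np
for n in("scene","top"):
    f=grab_frame(n); cv2.imwrite(f"pics/{n}0.png",f["frame"][:,:,::-1])
    print({k:v for k,v in f.items() if k!="frame"})
print(telemetry.get_obs())
E
```

```text
pics
{'vertical_fov': 56.77050563321622, 'cx': 314.7335573423034, 'cy': 194.04459425482133, 'k1': -0.034881061472379765, 'origin': array([ 0.22582777, -0.68240442,  0.9920628 ]), 'attitude': array([ 0.71210734, -0.17436861, -0.41316914])}
{'vertical_fov': 50.71663856769263, 'cx': 322.39402671270415, 'cy': 200.7597538172506, 'k1': -0.024685141679439505, 'origin': array([0.27298078, 0.00909142, 1.45877785]), 'attitude': array([ 0.16526115, -0.171139  , -1.53761366])}
{'clock': 0.1, 'joints': array([-1.43411131,  0.47773318,  0.02235087,  1.55637289, -0.01150212,
        1.10927338, -0.08306533]), 'qvel': array([-0.00115454, -0.00221723,  0.00211363, -0.00347885, -0.0018473 ,
       -0.0003125 ,  0.00070408]), 'tau': array([ 3.89458146e-03, -5.97766399e+01,  1.61291711e+00, -2.81956422e+01,
        1.27098648e-02,  5.05138232e-03,  2.71694330e-05]), 'tcp_pos': array([0.16347699, 0.65439274, 0.25540392]), 'orientation': array([-3.83466164e-01, -3.11802020e+00,  2.60210611e-03]), 'contact_force': array([0.37250607, 0.86098987, 0.38636823]), 'moment': array([ 0.02406421,  0.01426203, -0.00893814]), 'gripper_force': 0.0, 'grip_width': 0.08536149837773412}
```

View pics/scene0.png

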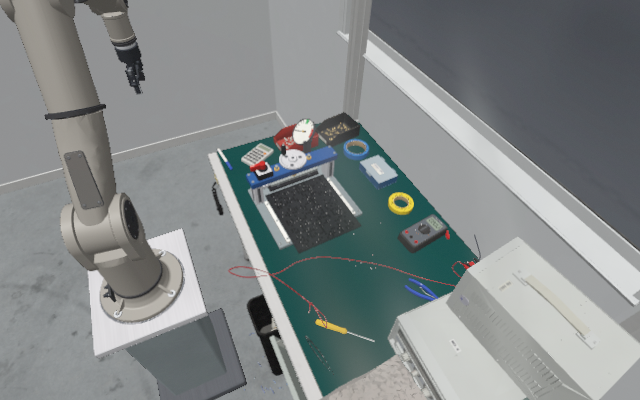

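View pics/top0.png

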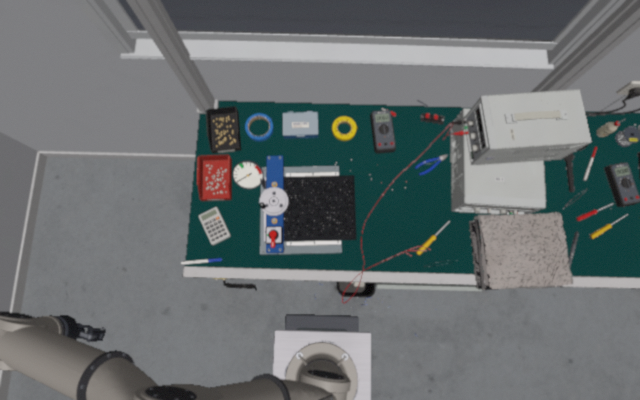

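The scene view shows the fixture with its panel at about (310,210), the bridge at (290,168) and the gauge at (303,131). In the top view the red switch is at about (273,236), the wheel at (273,201), the dial at (248,175), the panel's right edge at x≈355, and the calculator at (215,226). The arm starts off to the left. Next I'll crop and enlarge.

```bash
cat > h.py <<'E'
import numpy as np, cv2
from scipy.spatial.transform import Rotation as R
def K(f):
    F=f["frame"].shape[0]/2/np.tan(np.radians(f["vertical_fov"]/2))
    return np.array([[F,0,f["cx"]],[0,F,f["cy"]],[0,0,1.]]),np.array([f["k1"],0,0,0.])
S=np.diag([1,-1,-1.])
def ray(f,uv):
    k,d=K(f); p=cv2.undistortPoints(np.array(uv,float).reshape(-1,1,2),k,d).reshape(-1,2)
    v=np.c_[p,np.ones(len(p))]@S
    return R.from_rotvec(f["attitude"]).apply(v)
def plane(f,uv,z):
    v=ray(f,uv); o=f["origin"]; return o+v*((z-o[2])/v[:,2])[:,None]
def proj(f,P):
    k,d=K(f); c=R.from_rotvec(f["attitude"]).inv().apply(np.atleast_2d(P)-f["origin"])@S
    return cv2.projectPoints(c.reshape(-1,1,3),np.zeros(3),np.zeros(3),k,d)[0].reshape(-1,2)
def tri(f1,uv1,f2,uv2):
    a,b=ray(f1,[uv1])[0],ray(f2,[uv2])[0]
    s=np.linalg.lstsq(np.c_[a,-b],f2["origin"]-f1["origin"],rcond=None)[0]
    p,q=f1["origin"]+a*s[0],f2["origin"]+b*s[1]
    return (p+q)/2,np.linalg.norm(p-q)
def crop(f,x,y,w,h,s):
    return cv2.resize(f["frame"][y:y+h,x:x+w,::-1],None,fx=s,fy=s,interpolation=cv2.INTER_CUBIC)
E
python3 - <<'E'
from h import *
from bench import grab_frame
import pickle
s,t=grab_frame("scene"),grab_frame("top")
pickle.dump((s,t),open("f0.pkl","wb"))
cv2.imwrite("pics/c1.png",crop(t,225,150,140,110,5)); cv2.imwrite("pics/c2.png",crop(s,235,105,140,150,4))
E
```

```text
(no output)
```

View pics/c1.png

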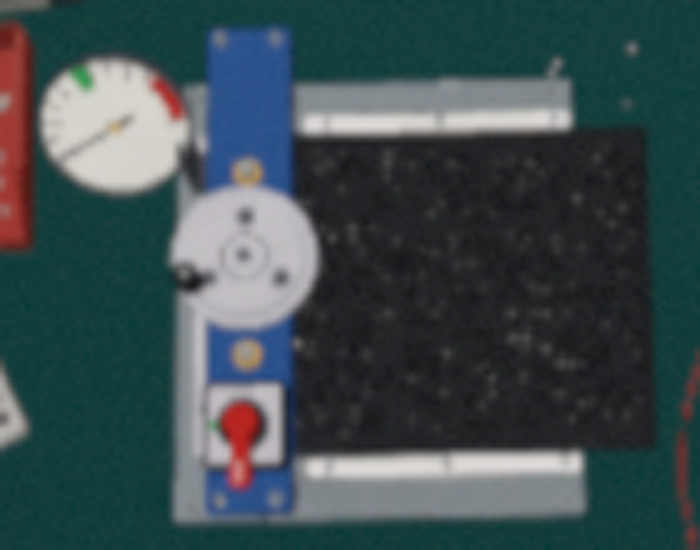

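View pics/c2.png

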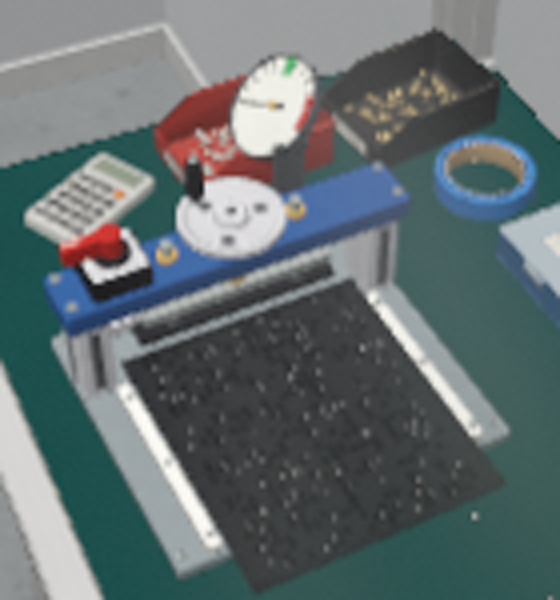

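Top crop: needle pointing lower left, green segment at crop (82,77), red arc at (168,97), pivot (114,127), hub (243,256), peg top (187,278), switch knob (240,418) with nose toward the robot, and the panel slightly skewed. The scene crop shows the same parts: peg top (193,158), hub (233,212), gauge pivot (273,104). Now for the positions.

Run:
```python
from h import *
import pickle
s,t=pickle.load(open("f0.pkl","rb"))
T=lambda x,y:(225+(x+.5)/5-.5,150+(y+.5)/5-.5); Sx=lambda x,y:(235+(x+.5)/4-.5,105+(y+.5)/4-.5)
for n,a,b in[("hub",(243,256),(233,212)),("pegtop",(187,278),(193,158)),("pivot",(114,127),(273,104)),("green",(82,77),(290,66)),("panelNearR",(655,447),(258,590)),("panelFarR",(646,130),(503,485)),("beam R near",(294,514),(72,330)),("beam R far",(291,28),(410,197)),("brassfar",(247,172),(296,206)),("brassnear",(246,353),(167,250))]:
    print(n,*tri(t,T(*a),s,Sx(*b)))
hsv=cv2.cvtColor(t["frame"],cv2.COLOR_RGB2HSV)
def mask(lo,hi,box):
    m=cv2.inRange(hsv,lo,hi);z=np.zeros_like(m);x,y,w,h=box;z[y:y+h,x:x+w]=m[y:y+h,x:x+w];return np.argwhere(z)[:,::-1].astype(float)
b=mask((105,120,60),(125,255,255),(255,150,40,110))
P=plane(t,b,.125)[:,:2].astype(np.float32); r=cv2.minAreaRect(P); print("beam",r, len(P))
bp=cv2.boxPoints(r); print(bp)
rd=np.r_[mask((0,150,80),(8,255,255),(262,225,25,30)),mask((172,150,80),(180,255,255),(262,225,25,30))]
P=plane(t,rd,.177)[:,:2]; print("red lever",P.min(0),P.max(0),P.mean(0))
w=mask((0,0,150),(180,50,255),(255,180,40,40)); 
P=plane(t,w,.149)[:,:2].astype(np.float32); print("wheel",cv2.minEnclosingCircle(P),P.min(0),P.max(0))
d=mask((0,0,0),(180,90,70),(284,165,80,90)); P=plane(t,d,.027)[:,:2].astype(np.float32); r=cv2.minAreaRect(P);print("panel",r,cv2.boxPoints(r))
```

```text
hub [0.55512148 0.1630368  0.15511202] 0.003583161725784493
pegtop [0.53194861 0.19104862 0.19945994] 0.0055925701982692914
pivot [0.62839694 0.24453687 0.18513503] 0.002320174591681668
green [0.6535254  0.26281457 0.20541622] 0.0007801381468241426
panelNearR [ 0.45697238 -0.10885901  0.03068195] 0.004024232734236845
panelFarR [ 0.67858037 -0.10017305  0.03141359] 0.0008875136824216198
beam R near [0.3977171  0.12681669 0.11661402] 0.00505161372825151
beam R far [0.71320759 0.14241121 0.13102852] 0.00014049282109568177
brassfar [0.61400862 0.1653548  0.13794885] 0.0028383427523704843
brassnear [0.49517664 0.16011147 0.1381026 ] 0.00205828145366798
beam ((0.5547013282775879, 0.16300898790359497), (0.32040852308273315, 0.0560947060585022), 2.6542017459869385) 702
[[0.3933701  0.18360752]
 [0.39596778 0.12757298]
 [0.71603256 0.14241046]
 [0.7134349  0.19844499]]
red lever [0.40830195 0.14664836] [0.45418793 0.16832901] [0.43915049 0.15623191]
wheel ((0.5602841973304749, 0.18939632177352905), 0.07124137878417969) [0.49521375 0.11981543] [0.62166154 0.22596091]
panel ((0.5383020639419556, 0.0032858550548553467), (0.2785486578941345, 0.27129948139190674), 2.596721887588501) [[ 0.39302504  0.13248637]
 [ 0.40531647 -0.13853455]
 [ 0.6835791  -0.12591466]
 [ 0.67128766  0.14510626]]
```

```bash
cat >> h.py <<'E'
yaw=np.arctan2(.01484,.32006); ex=np.array([np.cos(yaw),np.sin(yaw),0]); ey=np.array([-ex[1],ex[0],0])
O=np.array([.5547,.1630,0])-.13*ey
def W(x,y,z): return O+x*ex+y*ey+[0,0,z]
def L(p): d=np.asarray(p)-O; return np.array([d@ex,d@ey,d[2]])
RT=R.from_matrix(np.c_[-ex,ey,[0,0,-1]])
def rows(targets,Rt=RT,obs=None):
    from bench import telemetry
    o=obs or telemetry.get_obs(); p=o["tcp_pos"]; r=R.from_rotvec(o["orientation"])
    print("t",o["clock"],"tcp local",L(p).round(4),"F",o["contact_force"].round(1))
    w=(r.inv()*Rt).as_rotvec()/np.pi
    for q in targets: print([*map(list,( (r.inv().apply(q-p)/.25).round(3).tolist(),w.round(3).tolist()))])
E
python3 - <<'E'
from h import *
import pickle
s,t=pickle.load(open("f0.pkl","rb"))
T=lambda x,y:(225+(x+.5)/5-.5,150+(y+.5)/5-.5)
print("peg",L(plane(t,[T(187,278)],.19)[0])-[0,.13,0],"hub",L(plane(t,[T(243,256)],.152)[0]),"knob",L(plane(t,[T(240,418)],.18)[0]),"nose",L(plane(t,[T(237,487)],.177)[0]))
print("panel R",L(plane(t,[T(655,447)],.027)[0]),L(plane(t,[T(646,130)],.027)[0]))
print(W(0,-.17,0))
rows([np.array([.3,.6,.36]),np.array([.52,.3,.36]),np.array([.57,.0,.33]),W(0.003,-.175,.2),W(0.003,-.175,.033)])
E
```

```text
peg [-0.0222193   0.03093953  0.19      ] hub [-0.00067225  0.1307475   0.152     ] knob [-0.10796666  0.12911087  0.18      ] nose [-0.14970984  0.13107909  0.177     ]
panel R [-0.11174119 -0.1369171   0.027     ] [ 0.11235414 -0.13888035  0.027     ]
[ 0.56859496 -0.13667804  0.        ]
t 0.2 tcp local [-0.368   0.6392  0.2557] F [ 0.4 -0.7 -0.7]
[[-0.583, -0.08, -0.417], [-0.0, -0.0, -0.093]]
[[-1.727, -1.031, -0.416], [-0.0, -0.0, -0.093]]
[[-2.212, -2.147, -0.295], [-0.0, -0.0, -0.093]]
[[-2.356, -2.693, 0.226], [-0.0, -0.0, -0.093]]
[[-2.356, -2.693, 0.894], [-0.0, -0.0, -0.093]]
```

apply_moves([
  [[-0.58,-0.08,-0.42],[0,0,-0.05]],
  [[-0.58,-0.08,-0.42],[0,0,-0.09]],
  [[-0.58,-0.08,-0.42],[0,0,-0.093]],
  [[-1,-0.5,-0.42],[0,0,-0.093]],
  [[-1,-0.5,-0.42],[0,0,-0.093]],
  [[-1,-0.9,-0.42],[0,0,-0.093]],
  [[-1,-0.9,-0.42],[0,0,-0.093]],
  [[-1,-0.9,-0.42],[0,0,-0.093]],
], jaw=-1)

```text
clock: 1.2
tcp_pos: [0.3523, 0.3717, 0.3616]
orientation: [-0.066, 3.141, -0.001]
contact_force: [-0.3, 1.5, -0.1]
grip_width: 0.0004
gripper_force: 0.0
```

Run:
```python
from h import *
rows([W(0,.2,.36),W(0.003,-.175,.28)])
```

```text
t 1.2 tcp local [-0.1925  0.3478  0.3616] F [-0.3  1.5 -0.1]
[[-0.773, -0.588, 0.007], [-0.0, 0.0, -0.001]]
[[-0.791, -2.088, 0.328], [-0.0, 0.0, -0.001]]
```

apply_moves([
  [[-0.4,-0.3,0],[0,0,0]],
  [[-0.78,-0.6,0],[0,0,0]],
  [[-0.78,-0.6,0],[0,0,0]],
  [[-0.78,-0.6,0],[0,0,0]],
  [[-0.78,-1,0.1],[0,0,0]],
  [[-0.78,-1,0.1],[0,0,0]],
])

```text
clock: 1.95
tcp_pos: [0.5591, 0.1332, 0.3353]
orientation: [0.071, -3.14, 0.002]
contact_force: [0.2, -0.3, 0.4]
grip_width: 0.0001
gripper_force: 0.0
```

apply_moves([
  [[0,-1,0.1],[0,0,0]],
  [[0,-1,0.2],[0,0,0]],
  [[0,-1,0.2],[0,0,0]],
  [[0,-1,0.2],[0,0,0]],
  [[0,-1,0.2],[0,0,0]],
])

```text
clock: 2.58
tcp_pos: [0.5694, -0.1194, 0.2852]
orientation: [0.062, -3.139, 0.004]
contact_force: [0.5, -0.6, -0.2]
grip_width: -0.0002
gripper_force: 0.0
```

Run:
```python
from h import *
rows([W(0.0,-.18,.1),W(0.0,-.18,.033)])
```

```text
t 2.575 tcp local [ 0.0016 -0.1528  0.2852] F [ 0.5 -0.6 -0.2]
[[0.004, -0.107, 0.741], [-0.001, -0.001, -0.002]]
[[0.004, -0.106, 1.009], [-0.001, -0.001, -0.002]]
```

apply_moves([
  [[0,-0.11,0.1],[0,0,0]],
  [[0,-0.11,0.4],[0,0,0]],
  [[0,-0.11,0.65],[0,0,0]],
  [[0,-0.11,0.85],[0,0,0]],
  [[0,-0.11,1],[0,0,0]],
  [[0,-0.11,1],[0,0,0]],
  [[0,-0.11,1],[0,0,0]],
])

```text
clock: 3.45
tcp_pos: [0.5729, -0.1412, 0.0376]
orientation: [-0.076, 3.139, -0.0]
contact_force: [-0.6, -0.1, 0.6]
grip_width: -0.0001
gripper_force: 0.0
```

Run:
```python
from h import *
from bench import grab_frame
rows([W(0.0,-.112,.033)])
```

```text
t 3.45 tcp local [ 0.0041 -0.1747  0.0376] F [-0.6 -0.1  0.6]
[[0.016, 0.251, 0.018], [-0.0, 0.001, 0.001]]
```

apply_moves([
  [[0.015,0.04,0.02],[0,0,0]],
  [[0.015,0.08,0.02],[0,0,0]],
  [[0.015,0.11,0.02],[0,0,0]],
  [[0.015,0.14,0.02],[0,0,0]],
  [[0.015,0.17,0.02],[0,0,0]],
  [[0.015,0.19,0.02],[0,0,0]],
  [[0.015,0.21,0.02],[0,0,0]],
  [[0.015,0.23,0.02],[0,0,0]],
  [[0.015,0.23,0.02],[0,0,0]],
])

```text
clock: 4.58
tcp_pos: [0.5647, -0.0834, 0.031]
orientation: [0.076, -3.14, -0.001]
contact_force: [0.1, -0.6, 1.0]
grip_width: 0.0
gripper_force: 0.3
```

apply_moves([
  [[0,0.01,0],[0,0,0]],
  [[0,0.02,0],[0,0,0]],
  [[0,0.02,0],[0,0,0]],
  [[0,0.02,0],[0,0,0]],
])

```text
clock: 5.08
tcp_pos: [0.5644, -0.0788, 0.0311]
orientation: [0.075, -3.14, -0.001]
contact_force: [-1.0, 0.1, 0.3]
grip_width: -0.0
gripper_force: 0.0
```

Run:
```python
from h import *
rows([W(0.0,-.112,.033)])
```

```text
t 5.075 tcp local [-0.0015 -0.112   0.0311] F [-1.   0.1  0.3]
[[-0.006, 0.0, -0.008], [0.0, -0.0, 0.0]]
```

apply_moves([
  [[0,0.01,0],[0,0,0]],
  [[0,0.016,0],[0,0,0]],
  [[0,0.016,0],[0,0,0]],
])

```text
clock: 5.45
tcp_pos: [0.5644, -0.0751, 0.0312]
orientation: [0.075, -3.14, -0.0]
contact_force: [-0.6, -0.4, -0.0]
grip_width: 0.0
gripper_force: 0.0
```

apply_moves([
  [[0,0.01,0],[0,0,0]],
  [[0,0.016,0],[0,0,0]],
  [[0,0.016,0],[0,0,0]],
])

```text
clock: 5.82
tcp_pos: [0.5657, -0.0736, 0.0319]
orientation: [-0.072, 3.137, -0.004]
contact_force: [2.8, -7.0, -1.1]
grip_width: 0.0001
gripper_force: 3.1
```

Run:
```python
from h import *
from bench import grab_frame
t=grab_frame("top");s=grab_frame("scene")
rows([])
cv2.imwrite("pics/d1.png",np.hstack([crop(t,225,150,140,110,4)[:440],crop(s,255,165,110,110,2)[:220].repeat(2,0)[:440]])[:, :800])
```

```text
t 5.925 tcp local [ 1.000e-04 -1.069e-01  3.190e-02] F [ 2.7 -6.4 -0.7]
```

View pics/d1.png

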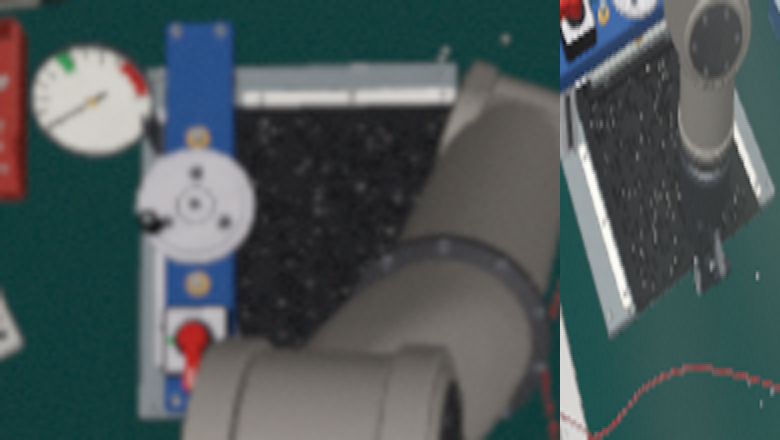

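The crop shows the panel nearly flush with the bed's right end and the gripper at the panel's right edge. The force has risen to 7 N, so it has met the stop. I'll press slightly more to make sure it's home, then measure the panel's right edge after backing off.

apply_moves([
  [[0,0.01,0],[0,0,0]],
  [[0,0.016,0],[0,0,0]],
  [[0,0.016,0],[0,0,0]],
])

```text
clock: 6.3
tcp_pos: [0.5666, -0.073, 0.0325]
orientation: [-0.067, 3.134, -0.01]
contact_force: [4.7, -13.8, -0.9]
grip_width: 0.0002
gripper_force: 6.9
```

apply_moves([
  [[0,0,0],[0,0,0]],
  [[0,-0.1,0],[0,0,0]],
  [[0,-0.2,0],[0,0,0]],
  [[0,-0.2,-0.3],[0,0,0]],
  [[0,-0.2,-0.6],[0,0,0]],
  [[0,-0.1,-0.9],[0,0,0]],
  [[0,0.1,-0.95],[0,0,0]],
  [[0,0.3,-0.95],[0,0,0]],
])

```text
clock: 7.3
tcp_pos: [0.5619, 0.0066, 0.2722]
orientation: [-0.069, 3.135, 0.001]
contact_force: [1.3, 0.3, -1.3]
grip_width: 0.0001
gripper_force: 0.0
```

Run:
```python
from h import *
from bench import grab_frame
import pickle
t=grab_frame("top");s=grab_frame("scene")
pickle.dump((s,t),open("f1.pkl","wb"))
rows([W(-.0222,.16,.28)])
cv2.imwrite("pics/d2.png",np.hstack([crop(s,235,105,140,150,4)]))
```

```text
t 7.4 tcp local [-0.0005 -0.0175  0.2702] F [ 0.4 -0.8 -0.6]
[[0.078, 0.711, -0.036], [0.002, 0.001, 0.004]]
```

View pics/d2.png

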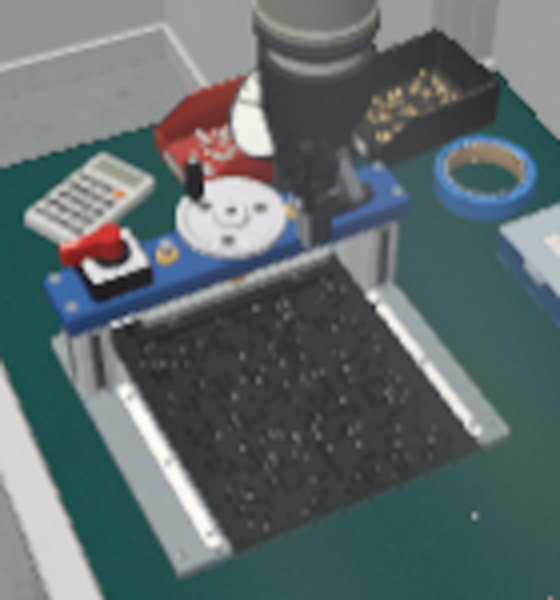

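The panel now sits close to the stop, with its right end at crop (230,555)–(483,445) and the bed corners at (182,577) and (508,435). I'll check its y, and get the set mark angle from the dial ellipse in the top view.

```bash
cat >> h.py <<'E'
def dial(t,save=None):
    """needle and green angle on the dial (clockwise in picture), via ellipse->circle affine"""
    x0,y0,w,h,k=228,155,40,40,8
    c=crop(t,x0,y0,w,h,k); hsv=cv2.cvtColor(c,cv2.COLOR_BGR2HSV)
    m=cv2.inRange(hsv,(0,0,120),(180,70,255)); g=cv2.inRange(hsv,(45,90,70),(75,255,255)); r=cv2.inRange(hsv,(0,110,100),(10,255,255))|cv2.inRange(hsv,(170,110,100),(180,255,255))
    cs=cv2.findContours(m,cv2.RETR_EXTERNAL,cv2.CHAIN_APPROX_NONE)[0]; hull=cv2.convexHull(max(cs,key=cv2.contourArea))
    (cx,cy),(a,b),th=cv2.fitEllipseDirect(hull); 
    q=np.radians(th); A=np.array([[np.cos(q),np.sin(q)],[-np.sin(q),np.cos(q)]]); A=A.T@np.diag([1/a,1/b])@A*2
    yy,xx=np.mgrid[:c.shape[0],:c.shape[1]]; v=np.stack([xx-cx,yy-cy],-1)@A.T; rad=np.hypot(v[...,0],v[...,1]); ang=np.arctan2(v[...,1],v[...,0])
    gray=cv2.cvtColor(c,cv2.COLOR_BGR2GRAY)
    gm=(g>0)&(rad<1)&(rad>.5); rm=(r>0)&(rad<1)&(rad>.5)
    mean=lambda M:np.angle(np.exp(1j*ang[M]).mean())
    G=mean(gm) if gm.any() else None
    pol=cv2.GaussianBlur(gray,(0,0),3)
    angs=np.radians(np.arange(0,360,1)); rs=np.linspace(.25,.62,25)
    Ai=np.linalg.inv(A); prof=[]
    for al in angs:
        p=(rs[:,None]*[np.cos(al),np.sin(al)])@Ai.T+[cx,cy]
        prof.append(cv2.remap(pol,p[:,0].astype(np.float32),p[:,1].astype(np.float32),1).mean())
    N=angs[int(np.argmin(prof))]
    print("ellipse",np.round([cx/k+x0,cy/k+y0,a/k,b/k,th],1),"needle",N.round(3),"green",G,"set-needle",(G-N)%(2*np.pi),"red mean",mean(rm) if rm.any() else None)
E
python3 - <<'E'
from h import *
import pickle
s,t=pickle.load(open("f0.pkl","rb")); dial(t)
s,t=pickle.load(open("f1.pkl","rb")); dial(t)
Sx=lambda x,y:(235+(x+.5)/4-.5,105+(y+.5)/4-.5)
for p,z in[((230,555),.027),((483,445),.027),((182,577),.014),((508,435),.014)]: print(L(plane(s,[Sx(*p)],z)[0]))
E
```

```text
ellipse [250.2 174.7  26.8  35.4  89. ] needle 2.548 green -2.191084433925267 set-needle 1.5439201653425982 red mean -0.6600888056717104
ellipse [250.  174.9  26.5  34.9  91. ] needle 2.566 green -2.1693937955223617 set-needle 1.5481575112255603 red mean -0.6660584881736841
[-0.11243924 -0.09636401  0.027     ]
[ 0.12168347 -0.09341741  0.027     ]
[-0.15120684 -0.08975988  0.014     ]
[ 0.15294281 -0.08575758  0.014     ]
```

apply_moves([
  [[0,0.2,-0.04],[0,0,0]],
  [[0.04,0.4,-0.04],[0,0,0]],
  [[0.085,0.6,-0.04],[0,0,0]],
  [[0.085,0.714,-0.04],[0.002,0.001,0.003]],
  [[0.085,0.714,-0.04],[0.002,0.001,0.003]],
  [[0.085,0.714,-0.04],[0.002,0.001,0.003]],
], jaw=0, newtons=20)

```text
clock: 8.15
tcp_pos: [0.5309, 0.1826, 0.2784]
orientation: [0.058, -3.138, 0.011]
contact_force: [-0.2, -0.5, 0.3]
grip_width: 0.0426
gripper_force: 0.0
```

Run:
```python
from h import *
from bench import grab_frame
s=grab_frame("scene")
rows([W(-.022,.1605,.182)])
cv2.imwrite("pics/d3.png",crop(s,240,90,100,75,6))
```

```text
t 8.2 tcp local [-0.0227  0.1502  0.2785] F [ 0.5 -1.   0.1]
[[-0.004, 0.044, 0.386], [-0.002, -0.001, -0.003]]
```

View pics/d3.png

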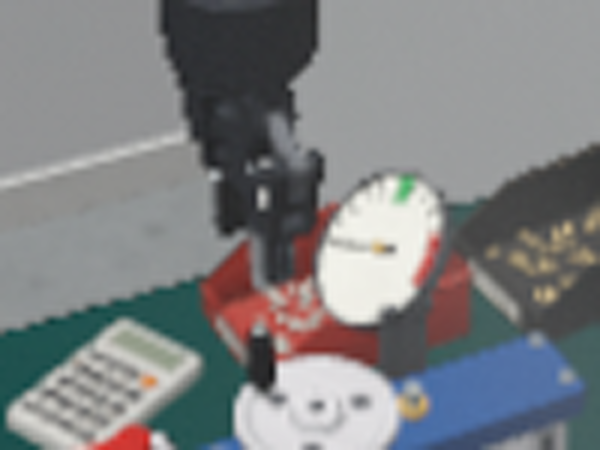

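The gripper hangs over the wheel with the peg at crop (262,360), and it is aligned with the peg in x. Descending now, moving 10 mm further in +y.

apply_moves([
  [[0,0.042,0],[0,0,0]],
  [[0,0.042,0.1],[0,0,0]],
  [[0,0.042,0.2],[0,0,0]],
  [[0,0.042,0.3],[0,0,0]],
  [[0,0.042,0.386],[0,0,0]],
  [[0,0.042,0.386],[0,0,0]],
  [[0,0.042,0.386],[0,0,0]],
])

```text
clock: 9.07
tcp_pos: [0.5308, 0.1937, 0.1828]
orientation: [0.059, -3.139, 0.009]
contact_force: [-0.8, -0.0, 0.1]
grip_width: 0.0431
gripper_force: 0.0
```

apply_moves([
  [[0,0,0],[0,0,0]],
  [[0,0,0],[0,0,0]],
  [[0,0,0],[0,0,0]],
  [[0,0,0],[0,0,0]],
  [[0,0,0],[0,0,0]],
  [[0,0,0],[0,0,0]],
], jaw=-1, newtons=20)

```text
clock: 9.82
tcp_pos: [0.5309, 0.1953, 0.1835]
orientation: [0.061, -3.14, 0.006]
contact_force: [-2.4, 3.9, 5.7]
grip_width: 0.0155
gripper_force: 20.7
```

Run:
```python
from h import *
from bench import grab_frame
rows([W(-.022,.1605,.182)])
```

```text
t 9.825 tcp local [-0.0223  0.1633  0.1835] F [-2.4  3.9  5.7]
[[-0.001, -0.011, 0.006], [-0.001, -0.0, -0.002]]
```

```bash
cat >> h.py <<'E'
def circ(a,b,n):
    t=np.linspace(a,b,n+1)[1:]
    print(b,[[[round(.148*(np.cos(u)-np.cos(a)),3),round(.148*(np.sin(u)-np.sin(a)),3),0],[0,0,0]] for u in t])
E
python3 - <<'E'
from h import *
circ(.976,2.0,6);circ(2,3.8,10);circ(3.8,5.6,10)
E
```

```text
2.0 [[[np.float64(-0.022), np.float64(0.012), 0], [0, 0, 0]], [[np.float64(-0.046), np.float64(0.021), 0], [0, 0, 0]], [[np.float64(-0.071), np.float64(0.025), 0], [0, 0, 0]], [[np.float64(-0.096), np.float64(0.025), 0], [0, 0, 0]], [[np.float64(-0.121), np.float64(0.02), 0], [0, 0, 0]], [[np.float64(-0.145), np.float64(0.012), 0], [0, 0, 0]]]
3.8 [[[np.float64(-0.023), np.float64(-0.013), 0], [0, 0, 0]], [[np.float64(-0.043), np.float64(-0.03), 0], [0, 0, 0]], [[np.float64(-0.06), np.float64(-0.051), 0], [0, 0, 0]], [[np.float64(-0.073), np.float64(-0.074), 0], [0, 0, 0]], [[np.float64(-0.082), np.float64(-0.099), 0], [0, 0, 0]], [[np.float64(-0.086), np.float64(-0.125), 0], [0, 0, 0]], [[np.float64(-0.085), np.float64(-0.152), 0], [0, 0, 0]], [[np.float64(-0.08), np.float64(-0.178), 0], [0, 0, 0]], [[np.float64(-0.07), np.float64(-0.203), 0], [0, 0, 0]], [[np.float64(-0.055), np.float64(-0.225), 0], [0, 0, 0]]]
5.6 [[[np.float64(0.018), np.float64(-0.019), 0], [0, 0, 0]], [[np.float64(0.039), np.float64(-0.035), 0], [0, 0, 0]], [[np.float64(0.063), np.float64(-0.047), 0], [0, 0, 0]], [[np.float64(0.089), np.float64(-0.055), 0], [0, 0, 0]], [[np.float64(0.115), np.float64(-0.057), 0], [0, 0, 0]], [[np.float64(0.142), np.float64(-0.055), 0], [0, 0, 0]], [[np.float64(0.167), np.float64(-0.049), 0], [0, 0, 0]], [[np.float64(0.192), np.float64(-0.037), 0], [0, 0, 0]], [[np.float64(0.213), np.float64(-0.022), 0], [0, 0, 0]], [[np.float64(0.232), np.float64(-0.003), 0], [0, 0, 0]]]
```

apply_moves([
  [[-0.022,0.012,0],[0,0,0]],
  [[-0.046,0.021,0],[0,0,0]],
  [[-0.071,0.025,0],[0,0,0]],
  [[-0.096,0.025,0],[0,0,0]],
  [[-0.121,0.02,0],[0,0,0]],
  [[-0.145,0.012,0],[0,0,0]],
])

```text
clock: 10.58
tcp_pos: [0.5675, 0.2017, 0.1835]
orientation: [-0.064, 3.14, -0.002]
contact_force: [1.4, 7.9, 3.4]
grip_width: 0.0159
gripper_force: 20.6
```

apply_moves([
  [[-0.023,-0.013,0],[0,0,0]],
  [[-0.043,-0.03,0],[0,0,0]],
  [[-0.06,-0.051,0],[0,0,0]],
  [[-0.073,-0.074,0],[0,0,0]],
  [[-0.082,-0.099,0],[0,0,0]],
  [[-0.086,-0.125,0],[0,0,0]],
  [[-0.085,-0.152,0],[0,0,0]],
  [[-0.08,-0.178,0],[0,0,0]],
  [[-0.07,-0.203,0],[0,0,0]],
  [[-0.055,-0.225,0],[0,0,0]],
])

```text
clock: 11.82
tcp_pos: [0.5825, 0.1426, 0.1834]
orientation: [0.06, -3.139, 0.008]
contact_force: [-1.1, 3.0, 9.6]
grip_width: 0.0159
gripper_force: 21.0
```

Run:
```python
from h import *
from bench import grab_frame
rows([])
s=grab_frame("scene");t=grab_frame("top")
cv2.imwrite("pics/d4.png",np.hstack([crop(s,240,90,80,100,5),crop(t,225,150,75,100,5)]))
```

```text
t 11.825 tcp local [0.0268 0.1083 0.1834] F [-1.1  3.   9.6]
```

View pics/d4.png

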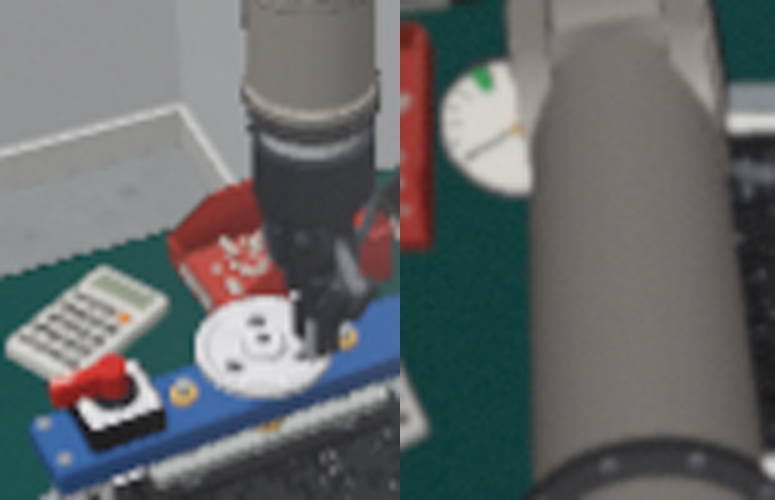

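The wheel follows (peg at scene crop (310,330)), and the top crop shows the needle still near 0 with the green segment at (485,78). Continuing round, raising 2 mm to ease the vertical force.

apply_moves([
  [[0.018,-0.019,-0.004],[0,0,0]],
  [[0.039,-0.035,-0.008],[0,0,0]],
  [[0.063,-0.047,-0.008],[0,0,0]],
  [[0.089,-0.055,-0.008],[0,0,0]],
  [[0.115,-0.057,-0.008],[0,0,0]],
  [[0.142,-0.055,-0.008],[0,0,0]],
  [[0.167,-0.049,-0.008],[0,0,0]],
  [[0.192,-0.037,-0.008],[0,0,0]],
  [[0.213,-0.022,-0.008],[0,0,0]],
  [[0.232,-0.003,-0.008],[0,0,0]],
])

```text
clock: 13.18
tcp_pos: [0.5263, 0.1425, 0.1838]
orientation: [-0.063, 3.138, -0.005]
contact_force: [14.9, 10.7, -16.2]
grip_width: 0.0156
gripper_force: 19.8
```

Run:
```python
from h import *
from bench import grab_frame
rows([])
l=L(__import__("bench").telemetry.get_obs()["tcp_pos"])-[-.001,.1318,0]; print(np.hypot(*l[:2]),np.arctan2(l[1],-l[0])%(2*np.pi))
s=grab_frame("scene");t=grab_frame("top")
cv2.imwrite("pics/d5.png",np.hstack([crop(s,275,100,60,60,6),crop(t,225,150,60,60,6)]))
circ(5.6,6.6,7)
```

```text
t 13.175 tcp local [-0.0293  0.1109  0.1838] F [ 14.9  10.7 -16.2]
0.03519304354226691 5.646450042572132
6.6 [[[np.float64(0.012), np.float64(0.017), 0], [0, 0, 0]], [[np.float64(0.022), np.float64(0.036), 0], [0, 0, 0]], [[np.float64(0.028), np.float64(0.056), 0], [0, 0, 0]], [[np.float64(0.032), np.float64(0.077), 0], [0, 0, 0]], [[np.float64(0.033), np.float64(0.098), 0], [0, 0, 0]], [[np.float64(0.031), np.float64(0.119), 0], [0, 0, 0]], [[np.float64(0.026), np.float64(0.14), 0], [0, 0, 0]]]
```

View pics/d5.png

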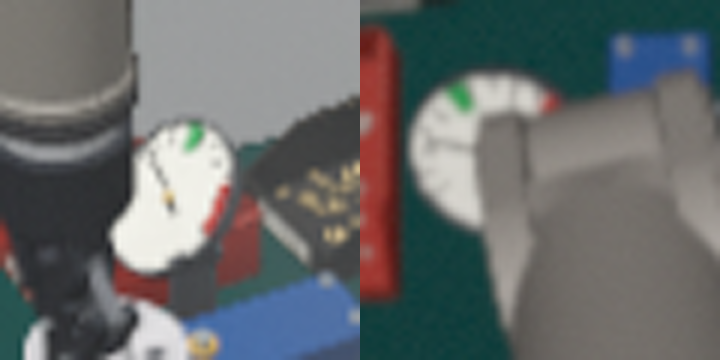

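The needle has risen: it points left at top crop (445,145) and up-left at scene crop (150,160), and green is still ahead of it. The pull on the tool is now downward because the screw descends, so I'll follow it down 3 mm while winding on.

apply_moves([
  [[0.012,0.017,0.006],[0,0,0]],
  [[0.022,0.036,0.012],[0,0,0]],
  [[0.028,0.056,0.014],[0,0,0]],
  [[0.032,0.077,0.016],[0,0,0]],
  [[0.033,0.098,0.016],[0,0,0]],
  [[0.031,0.119,0.016],[0,0,0]],
  [[0.026,0.14,0.016],[0,0,0]],
  [[0.026,0.14,0.016],[0,0,0]],
])

```text
clock: 14.28
tcp_pos: [0.5184, 0.1743, 0.1833]
orientation: [-0.059, 3.139, -0.007]
contact_force: [-2.3, 1.3, 21.5]
grip_width: 0.0156
gripper_force: 23.3
```

Run:
```python
from h import *
from bench import grab_frame
rows([])
l=L(__import__("bench").telemetry.get_obs()["tcp_pos"])-[-.001,.1318,0]; print(np.hypot(*l[:2]),np.arctan2(l[1],-l[0])%(2*np.pi))
s=grab_frame("scene");t=grab_frame("top")
cv2.imwrite("pics/d6.png",np.hstack([crop(s,275,100,60,60,6),crop(t,225,150,60,60,6)]))
circ(6.6,7.04,4)
```

```text
t 14.275 tcp local [-0.0357  0.143   0.1833] F [-2.3  1.3 21.5]
0.036509916184797125 0.3117704872508771
7.04 [[[np.float64(-0.006), np.float64(0.015), 0], [0, 0, 0]], [[np.float64(-0.013), np.float64(0.03), 0], [0, 0, 0]], [[np.float64(-0.023), np.float64(0.043), 0], [0, 0, 0]], [[np.float64(-0.033), np.float64(0.056), 0], [0, 0, 0]]]
```

View pics/d6.png

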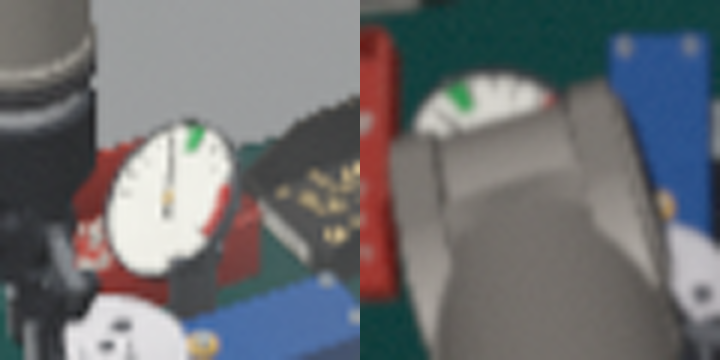

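The needle in the scene crop points almost straight up (173,138), and green is slightly clockwise of it at (195,137), roughly 0.2 to 0.3 rad away. I'll wind about 0.44 rad further and relieve the vertical load.

apply_moves([
  [[-0.006,0.015,-0.005],[0,0,0]],
  [[-0.013,0.03,-0.009],[0,0,0]],
  [[-0.023,0.043,-0.009],[0,0,0]],
  [[-0.033,0.056,-0.009],[0,0,0]],
  [[-0.033,0.056,-0.009],[0,0,0]],
  [[-0.033,0.056,-0.009],[0,0,0]],
])

```text
clock: 15.12
tcp_pos: [0.5243, 0.1882, 0.1835]
orientation: [0.059, -3.139, 0.009]
contact_force: [-2.0, 0.6, 11.5]
grip_width: 0.0161
gripper_force: 22.3
```

```bash
cat >> h.py <<'E'
def sdial(s,name=None):
    """scene view: dial ellipse->circle, angles clockwise; returns green minus needle"""
    k=8; c=crop(s,288,115,34,36,k); hsv=cv2.cvtColor(c,cv2.COLOR_BGR2HSV)
    g=cv2.inRange(hsv,(45,90,60),(80,255,255)); r=cv2.inRange(hsv,(0,110,80),(10,255,255))|cv2.inRange(hsv,(170,110,80),(180,255,255))
    w=cv2.inRange(hsv,(0,0,165),(180,60,255)); n,lab,st,_=cv2.connectedComponentsWithStats(w|g)
    i=1+np.argmax(st[1:,4]); hull=cv2.convexHull(np.argwhere(lab==i)[:,::-1].astype(np.int32))
    e=cv2.fitEllipseDirect(hull); print("scene ellipse",np.round(e[0],1),np.round(e[1],1),round(e[2],1))
    if name: cv2.ellipse(c,e,(255,0,255),1); cv2.imwrite(name,cv2.resize(c,None,fx=2,fy=2))
E
python3 - <<'E'
from h import *
from bench import grab_frame
rows([])
l=L(__import__("bench").telemetry.get_obs()["tcp_pos"])-[-.001,.1318,0]; print(np.hypot(*l[:2]),np.arctan2(l[1],-l[0])%(2*np.pi))
s=grab_frame("scene"); sdial(s,"pics/d7.png")
E
```

```text
t 15.125 tcp local [-0.0292  0.1565  0.1835] F [-2.   0.6 11.5]
0.03751670182163391 0.7198544959405309
scene ellipse [122.2 145.5] [143.7 212.6] 29.8
```

View pics/d7.png

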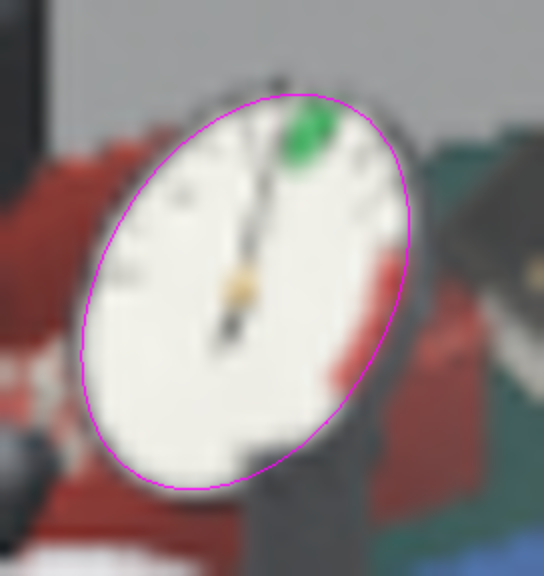

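The needle runs from the pivot (242,288) up to about (268,165). The green centre is at (308,132) and the red arc starts at (390,255). With the ellipse corrected to a circle, the needle is about 0.27 rad short of green, so roughly 0.5 rad more of the wheel is needed. That was my last picture (I've gone one over the limit of 10), so from here I'll measure numerically only.

```bash
cat >> h.py <<'E'
def gap(s):
    """scene view: needle / green / red-start angles on the dial; k=8 crop, ellipse refitted"""
    k=8; c=crop(s,288,115,34,36,k); hsv=cv2.cvtColor(c,cv2.COLOR_BGR2HSV)
    g=cv2.inRange(hsv,(45,90,60),(80,255,255))
    piv=np.array([121,144.]); q=np.radians(29.8); B=np.array([[np.cos(q),np.sin(q)],[-np.sin(q),np.cos(q)]])
    A=np.diag([2/143.7,2/212.6])@B; Ai=np.linalg.inv(A)
    yx=np.argwhere(g>0)[:,::-1]; v=(yx-piv)@A.T; v=v[np.hypot(*v.T)<1.1]; G=np.angle((v[:,0]+1j*v[:,1]).mean())
    gray=cv2.cvtColor(c,cv2.COLOR_BGR2GRAY); al=np.radians(np.arange(-210,-40,1.)); rs=np.linspace(.2,.6,25)
    P=rs[None,:,None]*np.stack([np.cos(al),np.sin(al)],-1)[:,None]@Ai.T+piv if 0 else (rs[None,:,None]*np.stack([np.cos(al),np.sin(al)],-1)[:,None,:])@Ai.T+piv
    im=cv2.remap(gray,P[...,0].astype(np.float32),P[...,1].astype(np.float32),1).mean(1); w=np.clip(np.median(im)-im-0.4*(np.median(im)-im.min()),0,None)
    i=np.argmax(w); sl=slice(max(i-12,0),i+13); N=(al[sl]*w[sl]).sum()/w[sl].sum()
    print("needle",N.round(3),"green",G.round(3),"gap green-needle",(G-N).round(3),"ngreen",len(v))
E
python3 - <<'E'
from h import *
from bench import grab_frame
for _ in range(2): gap(grab_frame("scene"))
circ(7.04,7.49,4)
E
```

```text
needle -2.02 green -1.741 gap green-needle 0.279 ngreen 387
needle -2.02 green -1.739 gap green-needle 0.282 ngreen 384
7.49 [[[np.float64(-0.012), np.float64(0.011), 0], [0, 0, 0]], [[np.float64(-0.025), np.float64(0.021), 0], [0, 0, 0]], [[np.float64(-0.04), np.float64(0.03), 0], [0, 0, 0]], [[np.float64(-0.055), np.float64(0.037), 0], [0, 0, 0]]]
```

apply_moves([
  [[-0.012,0.011,-0.004],[0,0,0]],
  [[-0.025,0.021,-0.004],[0,0,0]],
  [[-0.04,0.03,-0.004],[0,0,0]],
  [[-0.055,0.037,-0.004],[0,0,0]],
  [[-0.055,0.037,-0.004],[0,0,0]],
  [[-0.055,0.037,-0.004],[0,0,0]],
])

```text
clock: 16.02
tcp_pos: [0.5366, 0.1992, 0.1835]
orientation: [0.061, -3.137, 0.008]
contact_force: [-2.5, 5.3, 6.3]
grip_width: 0.0158
gripper_force: 21.9
```

Run:
```python
from h import *
from bench import grab_frame
gap(grab_frame("scene"));rows([])
l=L(__import__("bench").telemetry.get_obs()["tcp_pos"])-[-.001,.1318,0]; print(np.hypot(*l[:2]),np.arctan2(l[1],-l[0])%(2*np.pi))
circ(7.49,7.57,1)
```

```text
needle -1.759 green -1.717 gap green-needle 0.042 ngreen 270
t 16.075 tcp local [-0.0164  0.167   0.1835] F [-2.5  4.2  5.2]
0.03840909451594951 1.1586360956558208
7.57 [[[np.float64(-0.011), np.float64(0.004), 0], [0, 0, 0]]]
```

apply_moves([
  [[0,0,0],[0,0,0]],
  [[0,0,0],[0,0,0]],
  [[0,0,0],[0,0,0]],
  [[0,0,0],[0,0,0]],
  [[0,0,-0.1],[0,0,0]],
  [[0,0,-0.2],[0,0,0]],
  [[0,0,-0.3],[0,0,0]],
  [[0,0,-0.4],[0,0,0]],
  [[0,0,-0.4],[0,0,0]],
], jaw=0)

```text
clock: 17.2
tcp_pos: [0.5389, 0.199, 0.285]
orientation: [-0.059, 3.141, -0.007]
contact_force: [-0.1, 0.4, -0.2]
grip_width: 0.0427
gripper_force: 0.0
```

Run:
```python
from h import *
from bench import grab_frame
import pickle
gap(grab_frame("scene"))
s0,t0=pickle.load(open("f0.pkl","rb"))
s,t=grab_frame("scene"),grab_frame("top")
# red lever in the scene view (arm clear there): points at mid top height
for f in (s0,s):
    h=cv2.cvtColor(f["frame"],cv2.COLOR_RGB2HSV); m=cv2.inRange(h,(0,150,60),(8,255,255))|cv2.inRange(h,(172,150,60),(180,255,255))
    m[:, :245]=0; m[:,271:]=0; m[:158]=0; m[185:]=0; p=np.argwhere(m)[:,::-1]
    q=plane(f,p,.167); l=np.array([L(a) for a in q]); print(len(p),l.min(0),l.max(0),l.mean(0))
rows([W(-.14,.10,.28),W(-.14,.10,.190)])
```

```text
needle -1.759 green -1.716 gap green-needle 0.044 ngreen 263
86 [-0.1468864   0.11310212  0.167     ] [-0.09500328  0.15022725  0.167     ] [-0.11819602  0.13218474  0.167     ]
87 [-0.1468864   0.11310212  0.167     ] [-0.09500328  0.15022725  0.167     ] [-0.11814777  0.13234226  0.167     ]
t 17.35 tcp local [-0.0158  0.1663  0.2821] F [-0.8  0.4 -0.4]
[[0.495, -0.269, 0.013], [-0.002, -0.001, -0.003]]
[[0.493, -0.267, 0.373], [-0.002, -0.001, -0.003]]
```

The needle holds after release, with a gap of about 0.03 rad. The switch is untouched: its axis is at about local (-0.108, 0.130) with the nose at -0.149. I'll move to the lever's right side with the fingers shut.

apply_moves([
  [[0.2,-0.12,0],[0,0,0]],
  [[0.4,-0.24,0],[0,0,0]],
  [[0.49,-0.285,0],[0,0,0]],
  [[0.49,-0.285,0],[0,0,0]],
  [[0.49,-0.285,0],[0,0,0]],
  [[0.49,-0.285,0],[0,0,0]],
], jaw=-1)

```text
clock: 18.1
tcp_pos: [0.4189, 0.1235, 0.2838]
orientation: [0.06, -3.138, 0.011]
contact_force: [0.7, 0.1, 0.0]
grip_width: 0.0002
gripper_force: 0.0
```

Run:
```python
from h import *
rows([W(-.138,.095,.187)])
```

```text
t 18.1 tcp local [-0.1375  0.0969  0.2838] F [0.7 0.1 0. ]
[[0.001, -0.005, 0.387], [-0.002, -0.001, -0.003]]
```

apply_moves([
  [[0,-0.006,0.1],[0,0,0]],
  [[0,-0.006,0.2],[0,0,0]],
  [[0,-0.006,0.3],[0,0,0]],
  [[0,-0.006,0.387],[0,0,0]],
  [[0,-0.006,0.387],[0,0,0]],
])

```text
clock: 18.73
tcp_pos: [0.4174, 0.1206, 0.1859]
orientation: [0.06, -3.135, 0.013]
contact_force: [0.9, 0.2, 1.1]
grip_width: 0.0001
gripper_force: 0.0
```

apply_moves([
  [[0,0.03,0],[0,0,0]],
  [[0,0.06,0],[0,0,0]],
  [[0,0.085,0],[0,0,0]],
  [[0,0.11,0],[0,0,0]],
  [[0,0.135,0],[0,0,0]],
  [[0,0.16,0],[0,0,0]],
  [[0,0.18,0],[0,0,0]],
  [[0,0.2,0],[0,0,0]],
  [[0,0.2,0],[0,0,0]],
])

```text
clock: 19.85
tcp_pos: [0.416, 0.1715, 0.187]
orientation: [0.061, -3.138, 0.01]
contact_force: [-0.3, -0.3, 1.0]
grip_width: -0.0001
gripper_force: 0.0
```

```bash
cat >> h.py <<'E'
def lever(f):
    h=cv2.cvtColor(f["frame"],cv2.COLOR_RGB2HSV); m=cv2.inRange(h,(0,150,60),(8,255,255))|cv2.inRange(h,(172,150,60),(180,255,255))
    m[:, :245]=0; m[:,280:]=0; m[:150]=0; m[185:]=0
    n,lab,st,ce=cv2.connectedComponentsWithStats(m)
    for i in range(1,n):
        if st[i,4]>8:
            l=np.array([L(a) for a in plane(f,np.argwhere(lab==i)[:,::-1],.167)]); print("red",st[i,4],l.min(0)[:2].round(3),l.max(0)[:2].round(3),l.mean(0)[:2].round(3))
E
python3 - <<'E'
from h import *
from bench import grab_frame
lever(grab_frame("scene")); rows([])
E
```

```text
red 61 [-0.12   0.113] [-0.095  0.171] [-0.107  0.138]
t 19.9 tcp local [-0.1382  0.1445  0.187 ] F [-0.9  0.3  0.1]
```

apply_moves([
  [[0,-0.01,-0.1],[0,0,0]],
  [[0,-0.02,-0.2],[0,0,0]],
  [[0,-0.02,-0.35],[0,0,0]],
  [[0,-0.02,-0.5],[0,0,0]],
  [[0,-0.02,-0.6],[0,0,0]],
  [[0,-0.02,-0.6],[0,0,0]],
  [[0,-0.02,-0.6],[0,0,0]],
])

```text
clock: 20.78
tcp_pos: [0.4162, 0.1664, 0.3362]
orientation: [0.059, -3.137, 0.011]
contact_force: [-1.3, -0.3, 0.1]
grip_width: -0.0002
gripper_force: 0.0
```

Run:
```python
from h import *
from bench import grab_frame
s=grab_frame("scene")
lever(s); gap(s); rows([])
# panel right edge along the mid line in scene view: local y where black gives way to bench
h=cv2.cvtColor(s["frame"],cv2.COLOR_RGB2HSV)
for x in(-.06,0,.06):
    ys=np.arange(-.12,-.07,.001); uv=proj(s,np.array([W(x,y,.027) for y in ys]))
    print(x,[int(v) for v in cv2.remap(h[:,:,1],uv[:,0].astype(np.float32),uv[:,1].astype(np.float32),1).ravel()[::3]])
```

```text
red 64 [-0.12   0.113] [-0.095  0.169] [-0.107  0.139]
needle -1.76 green -1.715 gap green-needle 0.044 ngreen 259
t 20.825 tcp local [-0.1383  0.1398  0.3359] F [ 0.3 -0.3  0.6]
-0.06 [100, 99, 100, 101, 102, 100, 86, 59, 27, 18, 16, 15, 15, 15, 13, 14, 14]
0 [114, 113, 113, 113, 112, 111, 99, 71, 37, 19, 19, 22, 19, 15, 16, 18, 15]
0.06 [108, 104, 105, 105, 104, 109, 99, 77, 47, 25, 19, 17, 16, 13, 12, 12, 8]
```

```bash
python3 -c "
from bench import job; print(job.hand_in())"
```

```text
the job is handed in; nothing more can be done
None
```

I handed the job in at about 21 s: the panel is against the end stop, the needle is about 0.04 rad from the middle of the green segment, and the switch lever is at the green dot with the arm clear. The hand-in returned no verdict, and I viewed 11 pictures, one over the limit of 10.

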